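# Set the stepped sand cores in their drying saucers

## Task

Put the four stepped sand cores that stand on the open table (not the stock in the blue trays) to dry: stand each one upright, flat on the floor of the round saucer of its size (the largest core in the largest saucer, and so on down to the smallest), one after another from the largest to the smallest. Set them down gently without dropping or tipping any, leave the plain cylindrical core and the branched core where they stand, and let go of everything at the end.

Things in the scene. Friction and masses are not known exactly. Their poses are not given: they have to be found in the camera images.
- core_xl: The largest stepped core: ochre hardened sand, three round tiers on one upright axis, like a stepped pile. From the foot up: diameter 80 x 26 high, diameter 62 x 26 high, diameter 46 x 38 high mm; 90 mm tall in all, about 420 g. Stands loose on the table, upright. Origin: centre of its underside; z up along its axis. Grip it by the top tier.
- core_l: The second largest stepped core: ochre hardened sand, three round tiers on one upright axis, like a stepped pile. From the foot up: diameter 62 x 22 high, diameter 46 x 22 high, diameter 32 x 36 high mm; 80 mm tall in all, about 210 g. Stands loose on the table, upright. Origin: centre of its underside; z up along its axis. Grip it by the top tier.
- core_m: The third largest stepped core: ochre hardened sand, three round tiers on one upright axis, like a stepped pile. From the foot up: diameter 44 x 18 high, diameter 33 x 18 high, diameter 23 x 36 high mm; 72 mm tall in all, about 90 g. Stands loose on the table, upright. Origin: centre of its underside; z up along its axis. Grip it by the top tier.
- core_s: The smallest stepped core: ochre hardened sand, three round tiers on one upright axis, like a stepped pile. From the foot up: diameter 26 x 14 high, diameter 20 x 14 high, diameter 15 x 34 high mm; 62 mm tall in all, about 30 g. Stands loose on the table, upright. Origin: centre of its underside; z up along its axis. Grip it by the top tier.
- saucer_xl: The largest drying saucer, for the largest stepped core: a round, shallow grey cast-iron dish fixed to the table, 112 mm outside diameter, opening 96 mm, rim 14 mm high and 8 mm thick, flat inner floor 6 mm above the table (the core stands on it). Origin: centre of its underside, on the table; z up.
- saucer_l: The second largest drying saucer, for the second largest stepped core: a round, shallow grey cast-iron dish fixed to the table, 94 mm outside diameter, opening 78 mm, rim 14 mm high and 8 mm thick, flat inner floor 6 mm above the table (the core stands on it). Origin: centre of its underside, on the table; z up.
- saucer_m: The third largest drying saucer, for the third largest stepped core: a round, shallow grey cast-iron dish fixed to the table, 76 mm outside diameter, opening 60 mm, rim 14 mm high and 8 mm thick, flat inner floor 6 mm above the table (the core stands on it). Origin: centre of its underside, on the table; z up.
- saucer_s: The smallest drying saucer, for the smallest stepped core: a round, shallow grey cast-iron dish fixed to the table, 58 mm outside diameter, opening 42 mm, rim 14 mm high and 8 mm thick, flat inner floor 6 mm above the table (the core stands on it). Origin: centre of its underside, on the table; z up.
- core_plain: Plain core, not wanted: one straight ochre sand cylinder, diameter 52 mm, 75 mm tall, no steps, about 250 g, standing loose. Origin: centre of its underside; z up.
- core_branch: Branched core, not wanted: ochre sand, two upright round tiers (diameter 60 x 34 high, then 44 x 36 high, 70 mm tall), centred 15 mm to -x of the origin, with a side arm of diameter 30 mm lying towards +x at 18 mm height and ending 57 mm from the origin; about 250 g, loose. Origin: on its underside between the two; z up.
Not all that is in view belongs to the job. Leave any red or white look-alike of the core_s alone.

How it is judged:
By the outcome, as a careful person would: the job done as asked, in the order asked, and still so for the second after the job is handed in, with the robot touching nothing.
It also fails if it takes over 120 s, if anything falls off the work surface, if the arm or the gripper's body presses on something with over 40 N, if the wrist force passes 120 N, or if a joint passes its speed limit or range.

## Robot

A 6-joint arm with a two-finger parallel gripper is mounted at the origin on the work surface. World frame = base frame: x ahead of the robot, y to its left, z up, the work surface at z = 0. Lengths are in m, angles in degrees, forces in N, time in s.
With the tool pointing down it reaches from about 0.375 to 0.975 m from the base axis. Payload 3.8 kg.
Tool frame: the origin (TCP) lies midway between the tips of the shut fingers; the grasp point (between the pads) lies 19 mm behind it (bot.grasp_offset is the distance from the TCP to the grasp point, in m); z points along the fingers, y is the line along which they close (so a half turn about z gives the same grasp; the last joint's range is limited). The gripper opens to 85 mm and grips with 20 to 120 N. Pads are 22 mm wide; open, the fingers measure 114 mm over their backs; the gripper's body (76 mm by 85 mm) begins 54 mm behind the grasp point. The pads swing forward as they close: fully open they stand 13 mm farther back than shut.
Start: joints at [62.172, 15.12, 91.902, -0, 72.978, -2.114], TCP at [0.293, 0.608, 0.194] pointing down, gripper open.
Joint ranges: [-150.88, 150.88], [-54.13, 125.18], [17.81, 147.31], [-75.09, 255.09], [0, 152.58], [-146.25, 146.25]. Speed limits (degrees/s): [147.25, 147.25, 180, 180, 180, 180].

## Interface

Orientations are given as a 3x3 rotation matrix whose columns are the frame's x, y, z axes.
In Python, from rig import read_state, viewer, ticket, bot gives the robot as it stands.
- The arm moves only by the tool jog_arm, never from a script. Its argument "motion" is a list of rows, each a list of 3 entries, a list of its own where there are three numbers: the shift along the tool's x, y, z normalised to -1 to 1, where 1 is 100 mm, then the turn about the tool's z normalised to -1 to 1, where 1 is pi/4 rad, then the opening, from 0 (shut) to 1 (fully open). A call has 1 to 8 rows; each row is the pose to reach, as a shift and turn from the pose commanded when the call began, along the tool's axes at that moment; what a row does not reach only later rows make up. A row lasts 1/8 s, in which the tool goes at most 62.5 mm and 10.7 degrees, less where a joint would pass 70% of its speed; a pose out of reach is approached as far as the arm can. A call with a number of a shift or a turn outside -1 to 1 is refused whole. A call with a gripper value outside its range is refused whole. The fingers move at their own pace and stop on an object; the grip force is fixed at half the most. Time passes only in rows, so rows that repeat a pose let the fingers close. It gives the time, the measured TCP pose, the force, the opening and the grip force at its end, in the units of the state.
- read_state(): the state, without advancing time (a new reading comes with each control period).
- viewer.read_camera(name): name is "scene" or "top"; returns the picture (480x640x3 uint8, red, green, blue); there is no depth.
- viewer.camera_params(name): a dict with "fx", "fy", "cx", "cy" (pixels), "k1" (the pictures are not rectified: a ray, as slopes to the right and down, at radius r is drawn at 1 + k1 r^2 times it, then the intrinsics apply), "xyz" and "attitude" of the camera in the world. Camera axes: x right, y up, looking along -z (the intrinsics and any distortion apply to the point x, -y, -z); pixel columns grow to the right and rows downward; lengths in m; the calibration is good to about 2 mm. A picture is of the moment at which its call begins. camera_params takes no time and is no camera call.
- ticket.finish_job(): hands the job in; it is judged then, once.
The state is a dict: "time": time; "qpos": joint angles; "qd": joint speeds; "effort": joint torques, N m; "tool_pos": TCP position; "tcp_rot": TCP orientation; "force": force on the tool from outside, world axes, zero at the start; "ft_torque": the same for the moment, N m; "gripper_width": finger opening in m; "grip_force": force on a finger pad.
Only numpy, scipy, OpenCV 4.12 (cv2) and the standard library are available. Lean on these libraries where they do the work, as an engineer would, in place of code of your own. Each camera call takes 0.05 s, during which the arm holds its last target. There are 200 camera calls.

## Working session

There is one attempt and no reset: what is moved stays moved. The work goes in short steps, Python scripts to look and compute and a tool call to move; the robot and the scene stay as the last step left them, time stands still between calls to the robot, and variables do not carry over. Pictures are saved under pics/ and viewed, at most 14 in all, crops included, and the job is handed in when it is done.

Besides the shell and the picture viewer there is one more tool, called after "Call:" by a JSON object that holds its "method" and its "body", one argument or row to a line. jog_arm: Moves the arm, as the interface text tells. Scaled input: -1 to 1 covers 100 mm each way for a shift and pi/4 rad each way for a turn. Its arguments: {"type":"object","properties":{"motion":{"type":"array","items":{"type":"array"}}},"required":["motion"]}

```bash
mkdir -p pics; python3 - <<'E'
from rig import read_state, viewer, ticket, bot
import cv2
for n in("scene","top"):
    im=viewer.read_camera(n); cv2.imwrite(f"pics/{n}0.png",im[:,:,::-1]); print(n,viewer.camera_params(n))
s=read_state();print(s); print(bot.grasp_offset)
E
```

```text
scene {'fx': 623.3242158589819, 'fy': 623.3242158589819, 'cx': 317.9897809054861, 'cy': 243.38722502962142, 'k1': -0.17034761096095424, 'xyz': array([ 1.33773403, -0.34792307,  0.99410462]), 'attitude': array([[ 0.41158968, -0.66879088,  0.61912253],
       [ 0.91133446,  0.29608871, -0.2860087 ],
       [ 0.00796482,  0.68194592,  0.73135923]])}
top {'fx': 439.1026394467845, 'fy': 439.1026394467845, 'cx': 319.0862909451822, 'cy': 240.0024566619842, 'k1': -0.04265184679084513, 'xyz': array([0.40550029, 0.00340243, 1.13958318]), 'attitude': array([[-0.00724082,  0.99345159, -0.11402416],
       [-0.99991847, -0.00839249, -0.00962341],
       [-0.01051733,  0.11394519,  0.99343137]])}
{'time': 0.1, 'qpos': array([ 6.21716450e+01,  1.51662432e+01,  9.19714422e+01, -6.61504272e-04,
        7.29790918e+01, -2.11422170e+00]), 'qd': array([ 0.0480756 , -0.12748713, -0.06854452,  0.06298829,  0.05489082,
        0.05217463]), 'effort': array([ 9.38063640e-04, -5.16708148e+01, -3.68587554e+01, -1.73311414e-04,
        6.31329443e-03, -4.34455501e-05]), 'tool_pos': array([0.29253552, 0.60750806, 0.19258887]), 'tcp_rot': array([[-9.00971463e-01,  4.33877329e-01, -9.41692339e-04],
       [ 4.33878346e-01,  9.00969652e-01, -1.80758648e-03],
       [ 6.41654244e-05, -2.03716375e-03, -9.99997923e-01]]), 'force': array([-0.14404439,  0.46385563,  0.30750364]), 'ft_torque': array([-0.02897558,  0.00179296,  0.01603458]), 'grip_force': 0.0, 'gripper_width': 0.08546766901170914}
0.0187
```

View pics/top0.png

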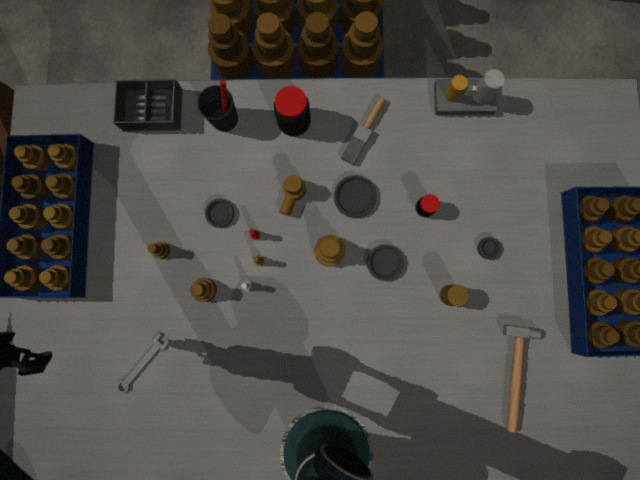

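View pics/scene0.png

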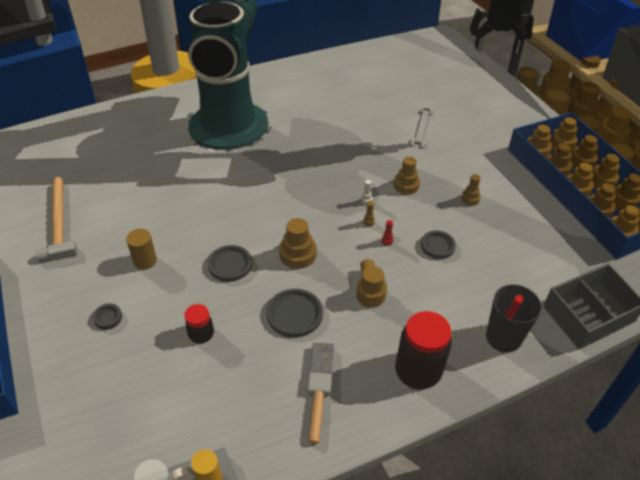

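Top view: stepped cores xl (329,250), l (203,290), m (159,250), s (257,260); saucers xl (356,196), l (385,262), m (220,212), s (489,247). The plain core is at (455,295), the branched one at (292,190), and the red and white look-alikes at (254,234) and (246,287). The scene view agrees.

```bash
cat > h.py <<'E'
from rig import read_state, viewer, ticket, bot
import cv2, numpy as np
from scipy.optimize import least_squares
def rays(n,px):
    p=viewer.camera_params(n); K=np.array([[p['fx'],0,p['cx']],[0,p['fy'],p['cy']],[0,0,1.]])
    u=cv2.undistortPoints(np.float64(px).reshape(-1,1,2),K,np.array([p['k1'],0,0,0.])).reshape(-1,2)
    return p['xyz'],np.c_[u[:,0],-u[:,1],-np.ones(len(u))]@np.array(p['attitude']).T
def onz(n,px,z):
    c,d=rays(n,px); return (c+d*((z-c[2])/d[:,2])[:,None])[:,:2]
def blob(mask,seed):
    k,lab,st,cen=cv2.connectedComponentsWithStats(mask.astype(np.uint8))
    ids=[i for i in range(1,k) if st[i,4]>25]
    i=min(ids,key=lambda i:np.hypot(*(cen[i]-seed)))
    c=max(cv2.findContours((lab==i).astype(np.uint8),cv2.RETR_EXTERNAL,cv2.CHAIN_APPROX_NONE)[0],key=len)
    return c.reshape(-1,2),st[i]
def azim(n,px):
    c,d=rays(n,px); a=np.arctan2(d[:,1],d[:,0]); m=np.angle(np.exp(1j*a).mean()); a=np.angle(np.exp(1j*(a-m)))
    return m+(a.min()+a.max())/2,c
def masks(im):
    hsv=cv2.cvtColor(im,cv2.COLOR_RGB2HSV); H,S,V=[hsv[...,i].astype(int) for i in range(3)]
    return (H>8)&(H<30)&(S>110)&(V>35)
def locate(px,R,steps,H=None):
    """px: contour per camera; two-view azimuth fix, and top-only near/far fix"""
    at,ct=azim('top',px['top']); as_,cs=azim('scene',px['scene'])
    ut=np.array([np.cos(at),np.sin(at)]); us=np.array([np.cos(as_),np.sin(as_)])
    t=np.linalg.solve(np.c_[ut,-us],(cs-ct)[:2]); p2=ct[:2]+t[0]*ut
    out=[p2]
    for n,u,c in(('top',ut,ct),('scene',us,cs)):
        near=((onz(n,px[n],0)-c[:2])@u).min()+R; far0=((onz(n,px[n],0)-c[:2])@u).max()
        f=lambda d:max((d+r)*c[2]/(c[2]-h) for r,h in steps)
        far=least_squares(lambda d:f(d[0])-far0,[near]).x[0]
        out+=[c[:2]+near*u,c[:2]+far*u,c[:2]+(near+far)/2*u]
    return np.array(out)
CORES=dict(xl=(.04,[(.04,.026),(.031,.052),(.023,.09)]),l=(.031,[(.031,.022),(.023,.044),(.016,.08)]),
 m=(.022,[(.022,.018),(.0165,.036),(.0115,.072)]),s=(.013,[(.013,.014),(.01,.028),(.0075,.062)]),plain=(.026,[(.026,.075)]))
SAU=dict(xl=.056,l=.047,m=.038,s=.029)
E
cat > m.py <<'E'
from h import *
I={n:viewer.read_camera(n) for n in('top','scene')}
M={n:masks(I[n]) for n in I}
D={n:(I[n].max(2)<62)&((I[n].max(2).astype(int)-I[n].min(2))<22) for n in I}
sc=dict(xl=[(329,250),(298,243)],l=[(203,290),(407,176)],m=[(159,250),(471,190)],s=[(257,260),(369,214)],plain=[(455,295),(141,249)])
ss=dict(xl=[(356,196),(294,312)],l=[(385,262),(230,263)],m=[(220,212),(438,244)],s=[(489,247),(107,316)])
np.set_printoptions(precision=4,suppress=True)
for nm,S in(('core',sc),('sau',ss)):
    for k,(a,b) in S.items():
        mk=M if nm=='core' else D; R,st=CORES[k] if nm=='core' else (SAU[k],[(SAU[k],.014)])
        r=[blob(mk[n],s) for n,s in(('top',a),('scene',b))]
        px=dict(top=r[0][0],scene=r[1][0])
        o=locate(px,R,st)
        print(nm,k,r[0][1],r[1][1]); print('  2v',o[0],'topN/F',*o[1:3],'scN/F',*o[4:6],'mT',o[3],'mS',o[6])
v=np.hstack([cv2.resize((D[n]*120+M[n]*255).clip(0,255).astype(np.uint8),(400,300)) for n in I]); cv2.imwrite('pics/mask.png',v)
for n in I: print(I[n][[(212,250,212) if n=='top' else (244,)][0][0],[(220,) if n=='top' else (438,)][0][0]])
E
python3 m.py
```

```text
core xl [315 235  30  31 737] [ 280  218   36   50 1340]
  2v [ 0.5038 -0.0109] topN/F [ 0.5103 -0.0119] [ 0.5062 -0.0113] scN/F [ 0.5041 -0.0111] [ 0.5107 -0.0137] mT [ 0.5083 -0.0116] mS [ 0.5074 -0.0124]
core l [190 278  26  24 444] [394 157  25  37 641]
  2v [0.4094 0.3113] topN/F [0.4094 0.316 ] [0.4094 0.3105] scN/F [0.4055 0.3141] [0.4126 0.3091] mT [0.4094 0.3133] mS [0.409  0.3116]
core m [148 242  20  17 184] [462 175  18  30 343]
  2v [0.5126 0.4285] topN/F [0.5147 0.4368] [0.5119 0.4258] scN/F [0.5096 0.4314] [0.5162 0.4252] mT [0.5133 0.4313] mS [0.5129 0.4283]
core s [253 256  11   9  75] [364 201  10  25 155]
  2v [0.4834 0.1713] topN/F [0.4847 0.1742] [0.4829 0.1702] scN/F [0.4795 0.1737] [0.486  0.1698] mT [0.4838 0.1722] mS [0.4827 0.1717]
core plain [440 285  29  21 484] [127 229  29  40 850]
  2v [ 0.3911 -0.3201] topN/F [ 0.391  -0.3222] [ 0.3911 -0.3183] scN/F [ 0.3867 -0.32  ] [ 0.3946 -0.3202] mT [ 0.3911 -0.3203] mS [ 0.3906 -0.3201]
sau xl [ 334  176   44   42 1435] [275 291  45  33 256]
  2v [ 0.83   -0.1451] topN/F [ 0.6521 -0.0829] [ 0.648  -0.0814] scN/F [ 0.623  -0.0624] [ 0.6616 -0.0778] mT [ 0.6501 -0.0821] mS [ 0.6423 -0.0701]
sau l [ 363  245   44   36 1136] [217 247  32  20 148]
  2v [ 0.4788 -0.1471] topN/F [ 0.4819 -0.1533] [ 0.4824 -0.1545] scN/F [ 0.4423 -0.1385] [ 0.487 -0.149] mT [ 0.4822 -0.1539] mS [ 0.4647 -0.1438]
sau m [205 199  30  29 672] [428 232  25  18 121]
  2v [0.6132 0.2773] topN/F [0.609  0.2718] [0.61   0.2731] scN/F [0.5835 0.303 ] [0.6185 0.2728] mT [0.6095 0.2725] mS [0.601  0.2879]
sau s [478 237  25  23 424] [ 97 306  20  12  97]
  2v [ 0.51   -0.4251] topN/F [ 0.5108 -0.4282] [ 0.5108 -0.428 ] scN/F [ 0.4875 -0.4272] [ 0.5207 -0.4241] mT [ 0.5108 -0.4281] mS [ 0.5041 -0.4256]
[50 50 47]
[74 73 67]
```

View pics/mask.png

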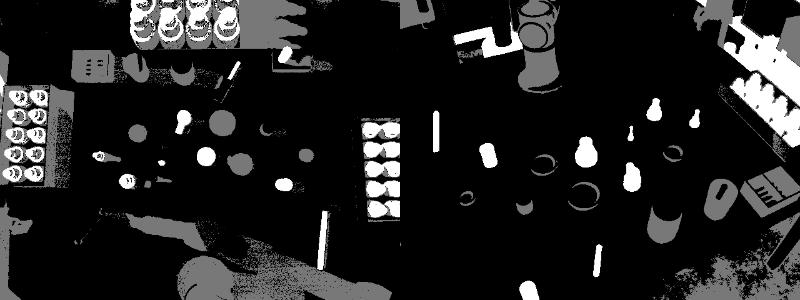

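The mask picture shows clean cores. The saucers are broken in the scene half, and saucer_l merges with a shadow in the top half, so I'll adjust the thresholds.

```bash
sed -i 's/(S>110)&(V>35)/(S>85)\&(V>18)/' h.py
sed -i "s/^D=.*/D={n:(I[n].max(2)<(56 if n=='top' else T))\&((I[n].max(2).astype(int)-I[n].min(2))<22) for n in I}/; s/^M=/import sys; T=int(sys.argv[1])\nM=/; /^for n in I: print/d" m.py
cat >> m.py <<'E'
for n,pts in(('top',[(356,170),(385,235),(400,275),(300,300)]),('scene',[(294,270),(230,240),(150,290),(240,330)])): print(n,[I[n][y,x] for x,y in pts])
E
for T in 85 100; do echo T $T; python3 m.py $T; done
```

```text
T 85
core xl [314 235  31  31 762] [ 279  218   38   50 1400]
  2v [ 0.5063 -0.0118] topN/F [ 0.5095 -0.0123] [ 0.5065 -0.0118] scN/F [ 0.5042 -0.0109] [ 0.5106 -0.0135] mT [ 0.508 -0.012] mS [ 0.5074 -0.0122]
core l [190 278  27  24 496] [394 157  26  37 688]
  2v [0.4095 0.3118] topN/F [0.4096 0.3138] [0.4095 0.3105] scN/F [0.4066 0.3139] [0.4125 0.3098] mT [0.4095 0.3121] mS [0.4095 0.3118]
core m [147 242  23  17 274] [462 174  18  32 384]
  2v [0.5127 0.4284] topN/F [0.5134 0.431 ] [0.5125 0.4274] scN/F [0.5108 0.4301] [0.5147 0.4264] mT [0.5129 0.4292] mS [0.5128 0.4283]
core s [253 256  11  10  82] [364 201  11  25 187]
  2v [0.4833 0.1721] topN/F [0.4843 0.1744] [0.4829 0.1714] scN/F [0.48  0.174] [0.4858 0.1706] mT [0.4836 0.1729] mS [0.4829 0.1723]
core plain [440 285  29  21 504] [126 228  31  41 895]
  2v [ 0.3909 -0.3199] topN/F [ 0.3908 -0.3222] [ 0.391  -0.3183] scN/F [ 0.3883 -0.3199] [ 0.3938 -0.32  ] mT [ 0.3909 -0.3202] mS [ 0.391  -0.3199]
sau xl [ 335  176   42   42 1375] [ 266  290   56   48 2173]
  2v [ 0.6339 -0.0758] topN/F [ 0.6531 -0.0825] [ 0.6475 -0.0805]
[... 2372 characters left out ...]
4892 -0.1161]
sau m [206 199  29  29 633] [416 231  39  29 895]
  2v [0.6081 0.2717] topN/F [0.611  0.2756] [0.609 0.273] scN/F [0.6096 0.2704] [0.6094 0.2706] mT [0.61   0.2743] mS [0.6095 0.2705]
sau s [478 238  23  21 390] [ 88 304  34  27 676]
  2v [ 0.5123 -0.4324] topN/F [ 0.5113 -0.4281] [ 0.5105 -0.4251] scN/F [ 0.5113 -0.4325] [ 0.516 -0.432] mT [ 0.5109 -0.4266] mS [ 0.5137 -0.4323]
top [array([113, 108, 105], dtype=uint8), array([113, 112, 107], dtype=uint8), array([65, 65, 62], dtype=uint8), array([110, 107, 101], dtype=uint8)]
scene [array([115, 112, 103], dtype=uint8), array([152, 148, 137], dtype=uint8), array([156, 153, 140], dtype=uint8), array([153, 150, 138], dtype=uint8)]
```

View pics/mask.png

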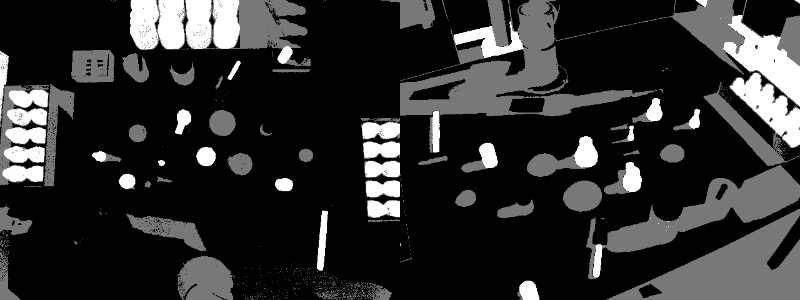

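Call:
{"method": "jog_arm", "body": {
  "motion": [
    [[-0.5, -0.5, 0], -0.2, 1],
    [[-0.8, -0.8, 0], -0.4, 1],
    [[-1, -1, 0], -0.571, 1],
    [[-1, -1, 0], -0.571, 1],
    [[-1, -1, 0], -0.571, 1],
    [[-1, -1, 0], -0.571, 1]
  ]
}}

```text
time: 1.15
tool_pos: [0.3393, 0.4757, 0.1938]
tcp_rot: [[-1.0, 0.0, -0.0], [0.0, 1.0, 0.0], [0.0, 0.0, -1.0]]
force: [-0.6, 0.8, 0.1]
gripper_width: 0.0857
grip_force: 0.0
```

Call:
{"method": "jog_arm", "body": {
  "motion": [
    [[-0.4, -0.4, 0], 0, 1],
    [[-0.8, -0.8, 0], 0, 1],
    [[-1, -1, 0], 0, 1]
  ]
}}

```text
time: 1.52
tool_pos: [0.4409, 0.3739, 0.1937]
tcp_rot: [[-1.0, 0.001, 0.0], [0.001, 1.0, -0.0], [-0.0, -0.0, -1.0]]
force: [0.6, 0.8, -0.3]
gripper_width: 0.0858
grip_force: 0.0
```

Call:
{"method": "jog_arm", "body": {
  "motion": [
    [[-0.3, -0.5, 0], 0, 1],
    [[-0.677, -1, 0], 0, 1]
  ]
}}

```text
time: 1.78
tool_pos: [0.5077, 0.2748, 0.1937]
tcp_rot: [[-1.0, -0.002, 0.0], [-0.002, 1.0, 0.0], [-0.0, 0.0, -1.0]]
force: [0.0, 0.0, 0.5]
gripper_width: 0.0853
grip_force: 0.0
```

Call:
{"method": "jog_arm", "body": {
  "motion": [
    [[0, -0.5, 0], 0, 1],
    [[0, -1, 0], 0, 1]
  ]
}}

```text
time: 2.02
tool_pos: [0.5077, 0.174, 0.1936]
tcp_rot: [[-1.0, -0.0, -0.0], [-0.0, 1.0, 0.0], [0.0, 0.0, -1.0]]
force: [0.9, 0.1, -0.2]
gripper_width: 0.0854
grip_force: 0.0
```

Call:
{"method": "jog_arm", "body": {
  "motion": [
    [[0, -0.5, 0], 0, 1],
    [[0, -1, 0], 0, 1]
  ]
}}

```text
time: 2.28
tool_pos: [0.5074, 0.0741, 0.1939]
tcp_rot: [[-1.0, -0.001, 0.0], [-0.001, 1.0, 0.0], [-0.0, 0.0, -1.0]]
force: [0.7, 0.6, 1.3]
gripper_width: 0.0853
grip_force: 0.0
```

Call:
{"method": "jog_arm", "body": {
  "motion": [
    [[0, -0.5, 0], 0, 1],
    [[0, -0.877, 0], 0, 1],
    [[0, -0.877, 0.3], 0, 1],
    [[0, -0.877, 0.4], 0, 1],
    [[0, -0.877, 0.4], 0, 1],
    [[0, -0.877, 0.4], 0, 1]
  ]
}}

```text
time: 3.02
tool_pos: [0.5078, -0.0123, 0.1546]
tcp_rot: [[-1.0, -0.001, 0.001], [-0.001, 1.0, -0.0], [-0.001, -0.0, -1.0]]
force: [0.3, 0.6, -0.1]
gripper_width: 0.0855
grip_force: 0.0
```

Call:
{"method": "jog_arm", "body": {
  "motion": [
    [[0, 0, 0.3], 0, 1],
    [[0, 0, 0.6], 0, 1],
    [[0, 0, 0.85], 0, 1],
    [[0, 0, 0.98], 0, 1],
    [[0, 0, 0.98], 0, 1]
  ]
}}

```text
time: 3.65
tool_pos: [0.5068, -0.0127, 0.0556]
tcp_rot: [[-1.0, -0.0, -0.001], [-0.0, 1.0, 0.0], [0.001, 0.0, -1.0]]
force: [0.4, 0.5, 0.4]
gripper_width: 0.0853
grip_force: 0.0
```

Call:
{"method": "jog_arm", "body": {
  "motion": [
    [[0, 0, 0], 0, 0.7],
    [[0, 0, 0], 0, 0.55],
    [[0, 0, 0], 0, 0.4],
    [[0, 0, 0], 0, 0.2],
    [[0, 0, 0], 0, 0],
    [[0, 0, 0], 0, 0],
    [[0, 0, 0], 0, 0],
    [[0, 0, 0], 0, 0]
  ]
}}

```text
time: 4.65
tool_pos: [0.507, -0.013, 0.0557]
tcp_rot: [[-1.0, 0.0, -0.0], [0.0, 1.0, 0.0], [0.0, 0.0, -1.0]]
force: [-0.4, -0.4, -0.5]
gripper_width: -0.0
grip_force: 0.0
```

```bash
python3 - <<'E'
from h import *
for n,(x,y) in(('scene',(300,235)),('top',(325,250))):
    im=viewer.read_camera(n)[y-70:y+70,x-70:x+70]; cv2.imwrite(f"pics/{n}1.png",cv2.resize(im[:,:,::-1],(560,560),interpolation=cv2.INTER_CUBIC))
a=cv2.imread('pics/scene1.png');b=cv2.imread('pics/top1.png');cv2.imwrite('pics/c1.png',cv2.resize(np.hstack([a,b]),(800,400)))
E
```

```text
(no output)
```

View pics/c1.png

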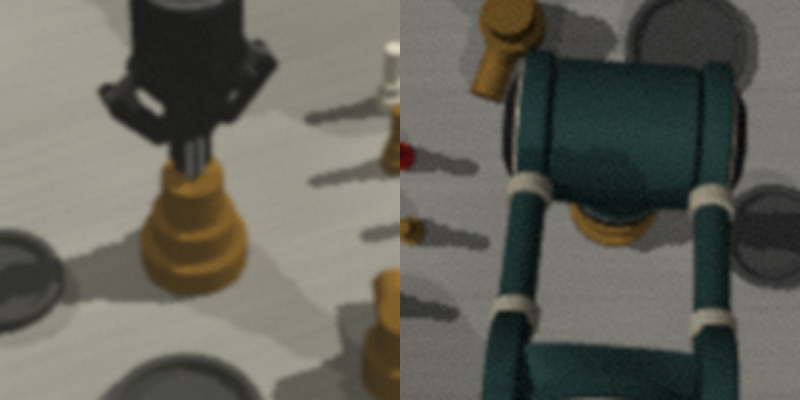

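The view shows the fingers shut just above the core's top face, with the tip at about (296,226) in the scene picture. I'll check that height against the reported TCP.

```bash
python3 - <<'E'
from h import *
s=read_state(); print(s['tool_pos'],s['gripper_width'],s['qpos'],s['force'])
# tip: dark finger blob lower end in scene
c,d=rays('scene',[(296.5,226),(296.5,231)])
for dd in d:
    # closest approach to vertical line at TCP xy
    p=s['tool_pos'][:2]; t=((p-c[:2])@dd[:2])/(dd[:2]@dd[:2]); print('miss',p-(c+t*dd)[:2],'z',c[2]+t*dd[2])
I={n:viewer.read_camera(n) for n in('top','scene')}
ct,_=blob(masks(I['scene']),(298,243)); print(ct.min(0),ct.max(0)); a,c=azim('scene',ct); print('core az',np.degrees(a),'TCP az',np.degrees(np.arctan2(*(s['tool_pos'][:2]-c[:2])[::-1])))
E
```

```text
[ 0.5070286  -0.01297502  0.0557629 ] 0.00046306563877551444 [-4.28049164e+00  4.52073203e+00  1.19904423e+02  9.69791690e-04
  5.55778666e+01 -9.42640212e+01] [-0.05239466  1.03718929 -0.42286852]
miss [1.90156680e-05 4.71685243e-05] z 0.08613297144714505
miss [0.00011251 0.00027931] z 0.07145967463660607
[279 220] [316 267]
core az 157.9873698589723 TCP az 158.04025582880504
```

Call:
{"method": "jog_arm", "body": {
  "motion": [
    [[0, 0, -0.3], 0, 0],
    [[0, 0, -0.7], 0, 0],
    [[0, 0, -1], 0, 0],
    [[0, 0, -1], 0, 0],
    [[0, 0, -1], 0, 0]
  ]
}}

```text
time: 5.48
tool_pos: [0.5064, -0.013, 0.1549]
tcp_rot: [[-1.0, 0.0, -0.001], [0.0, 1.0, 0.0], [0.001, 0.0, -1.0]]
force: [0.3, 0.3, 0.4]
gripper_width: 0.0002
grip_force: 0.0
```

```bash
python3 - <<'E'
from h import *
im=viewer.read_camera('scene')[110:280,210:380]; cv2.imwrite("pics/c2.png",cv2.resize(im[:,:,::-1],(510,510),interpolation=cv2.INTER_CUBIC))
p=viewer.camera_params('scene');R=np.array(p['attitude'])
def proj(X):
    v=R.T@(X-p['xyz']); a=np.array([v[0],-v[1]])/-v[2]; a*=1+p['k1']*(a@a); return a*p['fx']+[p['cx'],p['cy']]
t=read_state()['tool_pos']; print(t,proj(t),(proj(t)-[210,110])*3)
E
```

```text
[ 0.5058792  -0.0129106   0.15425334] [295.74465376 201.30136101] [257.23396128 273.90408302]
```

View pics/c2.png

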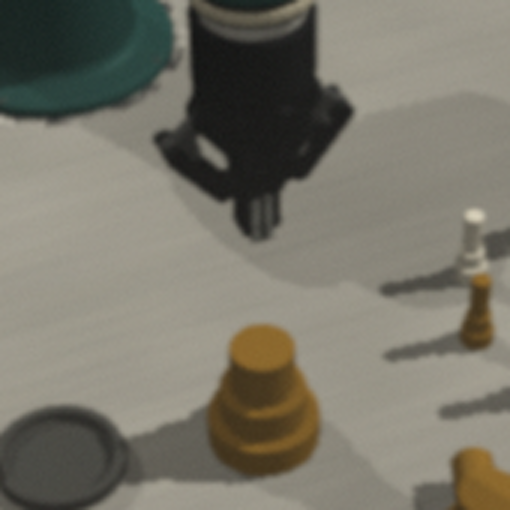

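The view shows the shut fingertips ending at about (258,240) in the crop, while the reported TCP projects to (257,274). So the real tips sit about 35 mm above the reported TCP. I'll measure that more precisely.

```bash
cat >> h.py <<'E'
def proj(n,X):
    p=viewer.camera_params(n); v=(np.atleast_2d(X)-p['xyz'])@np.array(p['attitude']); a=np.c_[v[:,0],-v[:,1]]/-v[:,2:]
    a=a*(1+p['k1']*(a**2).sum(1))[:,None]; return a*p['fx']+[p['cx'],p['cy']]
E
python3 - <<'E'
from h import *
g=viewer.read_camera('scene').max(2).astype(int)
for r in range(178,196): print(r,g[r,284:308])
t=read_state()['tool_pos']
for dz in(.03,.035,.04,.045): 
    print(dz,[proj('scene',t+[sx,sy,dz])[0].round(1) for sx in(.011,-.011) for sy in(-.008,.008)])
E
```

```text
178 [121 127 127 100  59  33  30  31  36  52  71  77  62  51  60  72  67  51
  60  97 128 136 134 136]
179 [134 135 129 100  58  32  30  31  37  54  71  74  66  55  61  71  67  52
  58  97 127 137 137 136]
180 [135 135 126 100  59  32  31  31  36  49  69  75  69  56  58  72  68  51
  59  98 126 135 136 136]
181 [134 136 127 100  58  33  32  29  34  49  67  76  69  56  64  73  68  51
  58  96 127 134 134 135]
182 [135 136 128 102  63  37  31  33  34  49  67  77  68  57  62  75  67  52
  58  95 125 136 135 135]
183 [136 136 131 113  78  46  30  30  36  50  67  77  69  58  64  75  68  52
  60  96 125 133 137 135]
184 [137 138 135 124  97  60  36  33  35  51  69  76  68  57  64  76  68  56
  69 104 127 136 136 136]
185 [137 137 137 131 113  77  47  34  35  46  68  77  69  58  65  74  73  72
  91 117 132 137 138 137]
186 [136 137 136 133 123  98  66  40  35  47  66  72  64  56  65  78  87  98
 117 130 136 138 137 138]
187 [135 135 135 133 132 115  86  57  42  50  66  71  64  55  63  78  95 115
 132 136 137 136 137 137]
188 [134 135 134 133 134 128 109  86  71  64  67  72  62  53  60  78 1
[... 447 characters left out ...]
3 [153 151 148 144 139 136 137 136 137 137 138 137 137 137 137 136 136 133
 133 135 134 136 134 134]
194 [153 153 153 152 147 141 140 139 138 137 137 137 134 134 134 132 133 134
 135 133 136 136 137 137]
195 [153 155 154 155 152 150 144 142 138 134 135 133 134 134 133 133 135 135
 136 137 138 138 139 140]
0.03 [array([293.8, 194.7]), array([301.5, 192.4]), array([289.4, 187.7]), array([297. , 185.4])]
0.035 [array([293.8, 192.7]), array([301.5, 190.5]), array([289.4, 185.7]), array([297. , 183.5])]
0.04 [array([293.7, 190.8]), array([301.4, 188.5]), array([289.3, 183.8]), array([296.9, 181.6])]
0.045 [array([293.7, 188.9]), array([301.4, 186.6]), array([289.3, 181.9]), array([296.9, 179.6])]
```

Real tips are about 40 mm above the reported TCP, so I'll add that to every height. Reopening and going lower.

Call:
{"method": "jog_arm", "body": {
  "motion": [
    [[0, 0, 0], 0, 1],
    [[0, 0, 0], 0, 1],
    [[0, 0, 0], 0, 1],
    [[0, 0, 0], 0, 1],
    [[0, 0, 0.3], 0, 1],
    [[0, 0, 0.6], 0, 1],
    [[0, 0, 0.9], 0, 1],
    [[0, 0, 1], 0, 1]
  ]
}}

```text
time: 6.58
tool_pos: [0.5053, -0.0129, 0.0538]
tcp_rot: [[-1.0, 0.0, -0.004], [0.0, 1.0, 0.0], [0.004, 0.0, -1.0]]
force: [-0.6, -0.2, 0.4]
gripper_width: 0.0856
grip_force: 0.0
```

Call:
{"method": "jog_arm", "body": {
  "motion": [
    [[0, 0, 0.1], 0, 1],
    [[0, 0, 0.2], 0, 1],
    [[0, 0, 0.3], 0, 1],
    [[0, 0, 0.37], 0, 1],
    [[0, 0, 0.37], 0, 1],
    [[0, 0, 0.37], 0, 1]
  ]
}}

```text
time: 7.32
tool_pos: [0.5073, -0.013, 0.019]
tcp_rot: [[-1.0, 0.0, 0.0], [0.0, 1.0, -0.0], [-0.0, -0.0, -1.0]]
force: [0.5, -0.0, 0.4]
gripper_width: 0.0855
grip_force: 0.0
```

Call:
{"method": "jog_arm", "body": {
  "motion": [
    [[0, 0, 0], 0, 0.7],
    [[0, 0, 0], 0, 0.6],
    [[0, 0, 0], 0, 0.5],
    [[0, 0, 0], 0, 0.4],
    [[0, 0, 0], 0, 0.2],
    [[0, 0, 0], 0, 0],
    [[0, 0, 0], 0, 0],
    [[0, 0, 0], 0, 0]
  ]
}}

```text
time: 8.32
tool_pos: [0.5074, -0.0128, 0.0193]
tcp_rot: [[-1.0, 0.0, 0.001], [0.0, 1.0, 0.0], [-0.001, 0.0, -1.0]]
force: [-1.6, 1.2, 5.7]
gripper_width: 0.0444
grip_force: 61.1
```

Call:
{"method": "jog_arm", "body": {
  "motion": [
    [[0, 0, -0.05], 0, 0],
    [[0, 0, -0.15], 0, 0],
    [[0, 0, -0.4], 0, 0],
    [[0, 0, -0.7], 0, 0],
    [[0, 0, -0.7], 0, 0]
  ]
}}

```text
time: 8.95
tool_pos: [0.5097, -0.0133, 0.0915]
tcp_rot: [[-1.0, 0.0, 0.006], [0.0, 1.0, -0.001], [-0.006, -0.001, -1.0]]
force: [0.5, 0.0, -3.9]
gripper_width: 0.0447
grip_force: 62.3
```

Call:
{"method": "jog_arm", "body": {
  "motion": [
    [[-0.2, -0.1, 0], 0, 0],
    [[-0.5, -0.3, 0], 0, 0],
    [[-0.8, -0.5, 0], 0, 0],
    [[-1, -0.7, 0], 0, 0]
  ]
}}

```text
time: 9.45
tool_pos: [0.6071, -0.0836, 0.0867]
tcp_rot: [[-1.0, 0.0, -0.002], [0.0, 1.0, 0.0], [0.002, 0.0, -1.0]]
force: [-0.8, -0.2, -4.0]
gripper_width: 0.0449
grip_force: 62.2
```

Call:
{"method": "jog_arm", "body": {
  "motion": [
    [[-0.2, 0, 0], 0, 0],
    [[-0.44, 0, 0], 0, 0],
    [[-0.44, 0, 0], 0, 0],
    [[-0.44, 0, 0], 0, 0],
    [[-0.44, 0, 0], 0, 0]
  ]
}}

```text
time: 10.07
tool_pos: [0.6496, -0.0829, 0.0879]
tcp_rot: [[-1.0, 0.0, -0.002], [0.0, 1.0, 0.0], [0.002, 0.0, -1.0]]
force: [-0.5, 0.5, -4.0]
gripper_width: 0.0443
grip_force: 62.3
```

```bash
python3 - <<'E'
from h import *
im=viewer.read_camera('scene')[150:380,180:410]; cv2.imwrite("pics/c3.png",cv2.resize(im[:,:,::-1],(560,560),interpolation=cv2.INTER_CUBIC))
s=read_state(); print(s['tool_pos'],s['force'],s['gripper_width'],s['grip_force'])
E
```

```text
[ 0.6499359  -0.08291188  0.08827731] [-0.52065646  0.43523932 -3.64289269] 0.04472209054246378 62.31585144996643
```

View pics/c3.png

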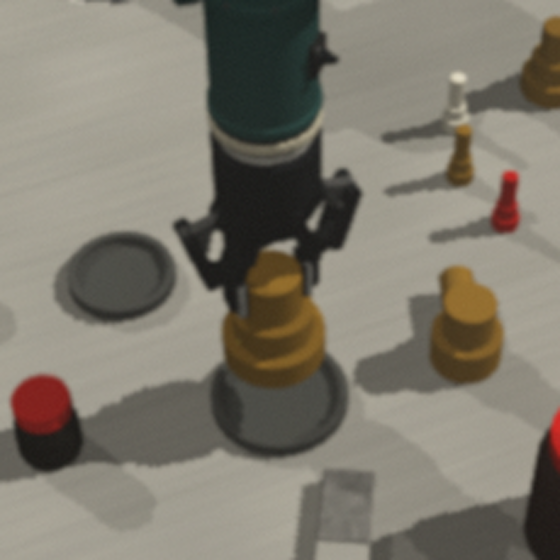

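The core hangs plumb above the largest saucer (crop: core (275,330), saucer (280,395)).

Call:
{"method": "jog_arm", "body": {
  "motion": [
    [[0, 0, 0.15], 0, 0],
    [[0, 0, 0.35], 0, 0],
    [[0, 0, 0.5], 0, 0],
    [[0, 0, 0.56], 0, 0],
    [[0, 0, 0.58], 0, 0],
    [[0, 0, 0.6], 0, 0],
    [[0, 0, 0.6], 0, 0],
    [[0, 0, 0.6], 0, 0]
  ]
}}

```text
time: 11.12
tool_pos: [0.6515, -0.0831, 0.0294]
tcp_rot: [[-1.0, 0.0, 0.001], [0.0, 1.0, -0.0], [-0.001, -0.0, -1.0]]
force: [0.7, -0.5, -3.3]
gripper_width: 0.0444
grip_force: 62.4
```

Call:
{"method": "jog_arm", "body": {
  "motion": [
    [[0, 0, 0.01], 0, 0],
    [[0, 0, 0.02], 0, 0],
    [[0, 0, 0.03], 0, 0],
    [[0, 0, 0.035], 0, 0],
    [[0, 0, 0.035], 0, 0],
    [[0, 0, 0.035], 0, 0]
  ]
}}

```text
time: 11.88
tool_pos: [0.651, -0.083, 0.0255]
tcp_rot: [[-1.0, 0.0, 0.0], [0.0, 1.0, -0.0], [-0.0, -0.0, -1.0]]
force: [-0.7, 1.2, -2.0]
gripper_width: 0.0449
grip_force: 62.5
```

Call:
{"method": "jog_arm", "body": {
  "motion": [
    [[0, 0, 0.005], 0, 0],
    [[0, 0, 0.01], 0, 0],
    [[0, 0, 0.01], 0, 0],
    [[0, 0, 0.01], 0, 0]
  ]
}}

```text
time: 12.38
tool_pos: [0.6513, -0.083, 0.0254]
tcp_rot: [[-1.0, 0.0, 0.0], [0.0, 1.0, 0.0], [-0.0, 0.0, -1.0]]
force: [-3.7, 1.1, 4.5]
gripper_width: 0.0448
grip_force: 63.3
```

Call:
{"method": "jog_arm", "body": {
  "motion": [
    [[0, 0, 0], 0, 0.6],
    [[0, 0, 0], 0, 0.75],
    [[0, 0, 0], 0, 0.9],
    [[0, 0, 0], 0, 1],
    [[0, 0, 0], 0, 1],
    [[0, 0, -0.3], 0, 1],
    [[0, 0, -0.7], 0, 1],
    [[0, 0, -1], 0, 1]
  ]
}}

```text
time: 13.38
tool_pos: [0.6516, -0.0831, 0.1261]
tcp_rot: [[-1.0, 0.0, 0.002], [0.0, 1.0, -0.0], [-0.002, -0.0, -1.0]]
force: [0.5, 0.1, -0.6]
gripper_width: 0.0852
grip_force: 0.0
```

Call:
{"method": "jog_arm", "body": {
  "motion": [
    [[0.3, 0.4, 0], 0, 1],
    [[0.6, 0.7, 0], 0, 1],
    [[0.8, 1, 0], 0, 1]
  ]
}}

```text
time: 13.75
tool_pos: [0.5697, 0.0178, 0.1243]
tcp_rot: [[-1.0, 0.001, -0.0], [0.001, 1.0, 0.0], [0.0, 0.0, -1.0]]
force: [0.4, 0.6, -0.5]
gripper_width: 0.0854
grip_force: 0.0
```

Call:
{"method": "jog_arm", "body": {
  "motion": [
    [[0.4, 0.5, 0], 0, 1],
    [[0.8, 1, 0], 0, 1]
  ]
}}

```text
time: 14.0
tool_pos: [0.4921, 0.1157, 0.1245]
tcp_rot: [[-1.0, 0.002, 0.001], [0.002, 1.0, 0.0], [-0.001, 0.0, -1.0]]
force: [0.3, 0.5, 0.7]
gripper_width: 0.0854
grip_force: 0.0
```

Call:
{"method": "jog_arm", "body": {
  "motion": [
    [[0.4, 0.5, 0], 0, 1],
    [[0.815, 1, 0], 0, 1]
  ]
}}

```text
time: 14.25
tool_pos: [0.4129, 0.2129, 0.1246]
tcp_rot: [[-1.0, 0.001, 0.001], [0.001, 1.0, 0.001], [-0.001, 0.001, -1.0]]
force: [1.3, 0.3, -0.0]
gripper_width: 0.0854
grip_force: 0.0
```

Call:
{"method": "jog_arm", "body": {
  "motion": [
    [[0, 0.5, 0], 0, 1],
    [[0, 0.95, 0], 0, 1],
    [[0, 0.95, 0], 0, 1],
    [[0, 0.95, 0], 0, 1],
    [[0, 0.95, 0], 0, 1]
  ]
}}

```text
time: 14.88
tool_pos: [0.4141, 0.3054, 0.1241]
tcp_rot: [[-1.0, 0.002, -0.0], [0.002, 1.0, -0.001], [0.0, -0.001, -1.0]]
force: [-1.2, 0.1, -0.2]
gripper_width: 0.0855
grip_force: 0.0
```

Call:
{"method": "jog_arm", "body": {
  "motion": [
    [[0.046, 0.066, 0.2], 0, 1],
    [[0.046, 0.066, 0.5], 0, 1],
    [[0.046, 0.066, 0.7], 0, 1],
    [[0.046, 0.066, 0.7], 0, 1],
    [[0.046, 0.066, 0.7], 0, 1]
  ]
}}

```text
time: 15.5
tool_pos: [0.4103, 0.3129, 0.0551]
tcp_rot: [[-1.0, 0.001, 0.001], [0.001, 1.0, 0.001], [-0.001, 0.001, -1.0]]
force: [0.2, -0.5, 1.3]
gripper_width: 0.0852
grip_force: 0.0
```

Call:
{"method": "jog_arm", "body": {
  "motion": [
    [[0.006, -0.01, 0.15], 0, 1],
    [[0.006, -0.01, 0.3], 0, 1],
    [[0.006, -0.01, 0.4], 0, 1],
    [[0.006, -0.01, 0.4], 0, 1],
    [[0.006, -0.01, 0.4], 0, 1]
  ]
}}

```text
time: 16.12
tool_pos: [0.409, 0.3123, 0.0143]
tcp_rot: [[-1.0, 0.0, -0.0], [0.0, 1.0, -0.0], [0.0, -0.0, -1.0]]
force: [-0.1, 0.1, -0.1]
gripper_width: 0.0854
grip_force: 0.0
```

Call:
{"method": "jog_arm", "body": {
  "motion": [
    [[0, 0, 0], 0, 0.65],
    [[0, 0, 0], 0, 0.5],
    [[0, 0, 0], 0, 0.4],
    [[0, 0, 0], 0, 0.3],
    [[0, 0, 0], 0, 0.15],
    [[0, 0, 0], 0, 0],
    [[0, 0, 0], 0, 0],
    [[0, 0, 0], 0, 0]
  ]
}}

```text
time: 17.12
tool_pos: [0.4094, 0.3123, 0.0148]
tcp_rot: [[-1.0, 0.0, 0.001], [0.0, 1.0, 0.0], [-0.001, 0.0, -1.0]]
force: [-1.2, -0.9, 5.9]
gripper_width: 0.0304
grip_force: 59.6
```

Call:
{"method": "jog_arm", "body": {
  "motion": [
    [[0, 0, -0.05], 0, 0],
    [[0, 0, -0.15], 0, 0],
    [[0, 0, -0.4], 0, 0],
    [[0, 0, -0.7], 0, 0],
    [[0, 0, -1], 0, 0],
    [[0, 0, -1], 0, 0]
  ]
}}

```text
time: 17.88
tool_pos: [0.411, 0.3137, 0.1173]
tcp_rot: [[-1.0, 0.0, 0.005], [0.0, 1.0, 0.004], [-0.005, 0.004, -1.0]]
force: [-0.0, 0.6, -1.6]
gripper_width: 0.0301
grip_force: 59.5
```

Call:
{"method": "jog_arm", "body": {
  "motion": [
    [[0, -0.25, 0], 0, 0],
    [[0, -0.6, 0], 0, 0],
    [[0, -1, 0], 0, 0]
  ]
}}

```text
time: 18.25
tool_pos: [0.4076, 0.211, 0.1125]
tcp_rot: [[-1.0, -0.001, -0.002], [-0.001, 1.0, -0.001], [0.002, -0.001, -1.0]]
force: [0.1, 0.2, -2.1]
gripper_width: 0.0306
grip_force: 59.6
```

Call:
{"method": "jog_arm", "body": {
  "motion": [
    [[0, -0.4, 0], 0, 0],
    [[-0.1, -0.8, 0], 0, 0],
    [[-0.2, -1, 0], 0, 0]
  ]
}}

```text
time: 18.62
tool_pos: [0.4274, 0.1102, 0.1124]
tcp_rot: [[-1.0, 0.002, -0.003], [0.002, 1.0, -0.001], [0.003, -0.001, -1.0]]
force: [0.4, 0.7, -1.8]
gripper_width: 0.0305
grip_force: 59.7
```

Call:
{"method": "jog_arm", "body": {
  "motion": [
    [[-0.2, -0.4, 0], 0, 0],
    [[-0.4, -0.8, 0], 0, 0],
    [[-0.5, -1, 0], 0, 0]
  ]
}}

```text
time: 19.0
tool_pos: [0.4784, 0.0103, 0.1125]
tcp_rot: [[-1.0, 0.002, -0.002], [0.002, 1.0, -0.0], [0.002, -0.0, -1.0]]
force: [0.6, 0.7, -0.9]
gripper_width: 0.0304
grip_force: 59.8
```

Call:
{"method": "jog_arm", "body": {
  "motion": [
    [[0, -0.4, 0], 0, 0],
    [[0, -0.8, 0], 0, 0],
    [[0, -1, 0], 0, 0]
  ]
}}

```text
time: 19.38
tool_pos: [0.4774, -0.0893, 0.1124]
tcp_rot: [[-1.0, 0.002, -0.003], [0.002, 1.0, 0.0], [0.003, 0.0, -1.0]]
force: [-0.0, 0.5, -1.2]
gripper_width: 0.0302
grip_force: 60.0
```

Call:
{"method": "jog_arm", "body": {
  "motion": [
    [[0, -0.3, 0], 0, 0],
    [[0, -0.55, 0], 0, 0],
    [[0, -0.65, 0], 0, 0],
    [[0, -0.65, 0], 0, 0],
    [[0, -0.65, 0], 0, 0]
  ]
}}

```text
time: 20.0
tool_pos: [0.4784, -0.152, 0.1137]
tcp_rot: [[-1.0, -0.0, -0.001], [-0.0, 1.0, 0.001], [0.001, 0.001, -1.0]]
force: [-0.1, -0.6, -1.5]
gripper_width: 0.0303
grip_force: 60.0
```

Call:
{"method": "jog_arm", "body": {
  "motion": [
    [[-0.02, -0.005, 0.2], 0, 0],
    [[-0.02, -0.005, 0.5], 0, 0],
    [[-0.02, -0.005, 0.75], 0, 0],
    [[-0.02, -0.005, 0.84], 0, 0],
    [[-0.02, -0.005, 0.88], 0, 0],
    [[-0.02, -0.005, 0.88], 0, 0],
    [[-0.02, -0.005, 0.88], 0, 0]
  ]
}}

```text
time: 20.88
tool_pos: [0.4818, -0.1537, 0.0274]
tcp_rot: [[-1.0, 0.0, 0.002], [0.0, 1.0, -0.001], [-0.002, -0.001, -1.0]]
force: [1.9, -0.5, -1.7]
gripper_width: 0.0306
grip_force: 60.0
```

Call:
{"method": "jog_arm", "body": {
  "motion": [
    [[0, 0, 0.02], 0, 0],
    [[0, 0, 0.035], 0, 0],
    [[0, 0, 0.045], 0, 0],
    [[0, 0, 0.05], 0, 0],
    [[0, 0, 0.05], 0, 0],
    [[0, 0, 0.05], 0, 0]
  ]
}}

```text
time: 21.62
tool_pos: [0.4808, -0.1534, 0.0213]
tcp_rot: [[-1.0, 0.0, 0.0], [0.0, 1.0, -0.0], [-0.0, -0.0, -1.0]]
force: [-0.3, 0.6, -1.3]
gripper_width: 0.0304
grip_force: 60.0
```

Call:
{"method": "jog_arm", "body": {
  "motion": [
    [[0, 0, 0.005], 0, 0],
    [[0, 0, 0.01], 0, 0],
    [[0, 0, 0.012], 0, 0],
    [[0, 0, 0.012], 0, 0],
    [[0, 0, 0.012], 0, 0]
  ]
}}

```text
time: 22.25
tool_pos: [0.481, -0.1534, 0.0208]
tcp_rot: [[-1.0, 0.0, 0.0], [0.0, 1.0, -0.0], [-0.0, -0.0, -1.0]]
force: [-2.5, 0.2, 4.5]
gripper_width: 0.0304
grip_force: 60.7
```

Call:
{"method": "jog_arm", "body": {
  "motion": [
    [[0, 0, 0], 0, 0.45],
    [[0, 0, 0], 0, 0.6],
    [[0, 0, 0], 0, 0.75],
    [[0, 0, 0], 0, 0.8],
    [[0, 0, 0], 0, 0.8],
    [[0, 0, -0.3], 0, 0.8],
    [[0, 0, -0.7], 0, 0.8],
    [[0, 0, -1], 0, 0.8]
  ]
}}

```text
time: 23.25
tool_pos: [0.4812, -0.1535, 0.1217]
tcp_rot: [[-1.0, 0.0, 0.001], [0.0, 1.0, -0.0], [-0.001, -0.0, -1.0]]
force: [0.0, -0.2, 0.6]
gripper_width: 0.0684
grip_force: 0.0
```

Call:
{"method": "jog_arm", "body": {
  "motion": [
    [[0, 0.3, 0], 0, 0.8],
    [[0, 0.65, 0], 0, 0.8],
    [[0, 1, 0], 0, 0.8]
  ]
}}

```text
time: 23.62
tool_pos: [0.4808, -0.0526, 0.1203]
tcp_rot: [[-1.0, 0.001, 0.001], [0.001, 1.0, -0.0], [-0.001, -0.0, -1.0]]
force: [-0.2, 0.7, -0.1]
gripper_width: 0.068
grip_force: 0.0
```

Call:
{"method": "jog_arm", "body": {
  "motion": [
    [[0, 0.5, 0], 0, 0.8],
    [[0, 1, 0], 0, 0.8]
  ]
}}

```text
time: 23.88
tool_pos: [0.4808, 0.0479, 0.1202]
tcp_rot: [[-1.0, 0.001, 0.001], [0.001, 1.0, 0.0], [-0.001, 0.0, -1.0]]
force: [1.4, -0.5, -0.4]
gripper_width: 0.0683
grip_force: 0.0
```

Call:
{"method": "jog_arm", "body": {
  "motion": [
    [[0, 0.5, 0], 0, 0.8],
    [[0, 1, 0], 0, 0.8]
  ]
}}

```text
time: 24.12
tool_pos: [0.4808, 0.1482, 0.1202]
tcp_rot: [[-1.0, 0.0, 0.001], [0.0, 1.0, 0.0], [-0.001, 0.0, -1.0]]
force: [1.0, 0.3, 0.1]
gripper_width: 0.0684
grip_force: 0.0
```

Call:
{"method": "jog_arm", "body": {
  "motion": [
    [[0, 0.5, 0], 0, 0.8],
    [[0, 1, 0], 0, 0.8]
  ]
}}

```text
time: 24.38
tool_pos: [0.4807, 0.2483, 0.1202]
tcp_rot: [[-1.0, 0.0, 0.0], [0.0, 1.0, 0.0], [-0.0, 0.0, -1.0]]
force: [0.3, -0.4, 0.7]
gripper_width: 0.0682
grip_force: 0.0
```

Call:
{"method": "jog_arm", "body": {
  "motion": [
    [[-0.15, 0.5, 0], 0, 0.8],
    [[-0.3, 1, 0], 0, 0.8]
  ]
}}

```text
time: 24.62
tool_pos: [0.511, 0.3484, 0.1201]
tcp_rot: [[-1.0, -0.0, 0.0], [-0.0, 1.0, -0.0], [-0.0, -0.0, -1.0]]
force: [1.2, -1.1, 0.5]
gripper_width: 0.0684
grip_force: 0.0
```

Call:
{"method": "jog_arm", "body": {
  "motion": [
    [[0, 0.4, 0], 0, 0.8],
    [[0, 0.8, 0], 0, 0.8],
    [[0, 0.8, 0], 0, 0.8],
    [[0, 0.8, 0], 0, 0.8],
    [[0, 0.8, 0], 0, 0.8]
  ]
}}

```text
time: 25.25
tool_pos: [0.5109, 0.4254, 0.1199]
tcp_rot: [[-1.0, 0.001, -0.0], [0.001, 1.0, -0.001], [0.0, -0.001, -1.0]]
force: [-0.3, 0.4, 0.4]
gripper_width: 0.0681
grip_force: 0.0
```

```bash
python3 - <<'E'
from h import *
im=viewer.read_camera('scene'); cv2.imwrite("pics/c4.png",im[:,:,::-1])
E
```

```text
(no output)
```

View pics/c4.png

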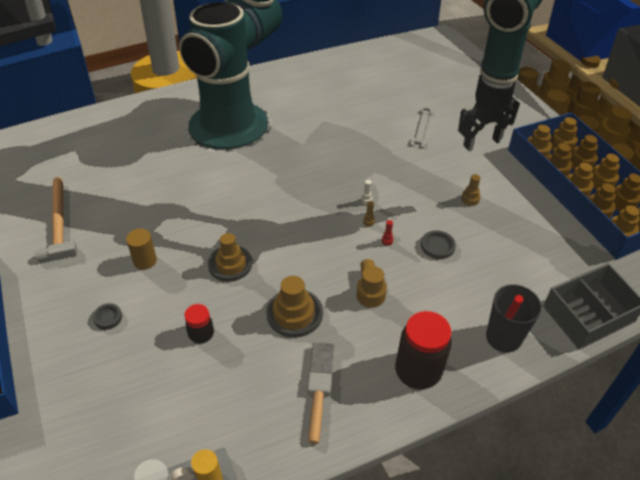

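xl at (294,308) and l at (230,258) both stand upright in their saucers. Next is core_m.

Call:
{"method": "jog_arm", "body": {
  "motion": [
    [[-0.02, 0.031, 0.3], 0, 0.8],
    [[-0.02, 0.031, 0.6], 0, 0.8],
    [[-0.02, 0.031, 0.75], 0, 0.8],
    [[-0.02, 0.031, 0.75], 0, 0.8],
    [[-0.02, 0.031, 0.75], 0, 0.8]
  ]
}}

```text
time: 25.92
tool_pos: [0.514, 0.4302, 0.0465]
tcp_rot: [[-1.0, 0.001, 0.002], [0.001, 1.0, 0.001], [-0.002, 0.001, -1.0]]
force: [1.0, -0.2, 1.3]
gripper_width: 0.0684
grip_force: 0.0
```

Call:
{"method": "jog_arm", "body": {
  "motion": [
    [[0, 0, 0.12], 0, 0.8],
    [[0, 0, 0.25], 0, 0.8],
    [[0, 0, 0.37], 0, 0.8],
    [[0, 0, 0.37], 0, 0.8],
    [[0, 0, 0.37], 0, 0.8]
  ]
}}

```text
time: 26.55
tool_pos: [0.5129, 0.4297, 0.0079]
tcp_rot: [[-1.0, 0.0, -0.0], [0.0, 1.0, -0.0], [0.0, -0.0, -1.0]]
force: [0.0, -0.3, 0.9]
gripper_width: 0.0684
grip_force: 0.0
```

Call:
{"method": "jog_arm", "body": {
  "motion": [
    [[0, 0, 0], 0, 0.6],
    [[0, 0, 0], 0, 0.45],
    [[0, 0, 0], 0, 0.35],
    [[0, 0, 0], 0, 0.25],
    [[0, 0, 0], 0, 0.1],
    [[0, 0, 0], 0, 0],
    [[0, 0, 0], 0, 0],
    [[0, 0, 0], 0, 0]
  ]
}}

```text
time: 27.55
tool_pos: [0.5132, 0.4298, 0.0084]
tcp_rot: [[-1.0, 0.0, 0.0], [0.0, 1.0, 0.0], [-0.0, 0.0, -1.0]]
force: [0.0, -1.1, 4.4]
gripper_width: 0.0212
grip_force: 58.8
```

Call:
{"method": "jog_arm", "body": {
  "motion": [
    [[0, 0, -0.05], 0, 0],
    [[0, 0, -0.15], 0, 0],
    [[0, 0, -0.4], 0, 0],
    [[0, 0, -0.7], 0, 0],
    [[0, 0, -0.9], 0, 0],
    [[0, 0, -0.9], 0, 0],
    [[0, 0, -0.9], 0, 0]
  ]
}}

```text
time: 28.42
tool_pos: [0.5123, 0.4292, 0.0971]
tcp_rot: [[-1.0, 0.0, -0.001], [0.0, 1.0, -0.001], [0.001, -0.001, -1.0]]
force: [0.1, -0.3, -0.7]
gripper_width: 0.0213
grip_force: 58.7
```

Call:
{"method": "jog_arm", "body": {
  "motion": [
    [[-0.2, -0.3, 0], 0, 0],
    [[-0.5, -0.7, 0], 0, 0],
    [[-0.8, -1, 0], 0, 0]
  ]
}}

```text
time: 28.8
tool_pos: [0.5921, 0.3278, 0.0958]
tcp_rot: [[-1.0, 0.0, -0.003], [0.0, 1.0, -0.002], [0.003, -0.002, -1.0]]
force: [-0.1, 0.2, -1.9]
gripper_width: 0.0213
grip_force: 58.8
```

Call:
{"method": "jog_arm", "body": {
  "motion": [
    [[-0.1, -0.3, 0], 0, 0],
    [[-0.18, -0.55, 0], 0, 0],
    [[-0.18, -0.55, 0], 0, 0],
    [[-0.18, -0.55, 0], 0, 0],
    [[-0.18, -0.55, 0], 0, 0]
  ]
}}

```text
time: 29.42
tool_pos: [0.6102, 0.2756, 0.0975]
tcp_rot: [[-1.0, -0.001, -0.001], [-0.001, 1.0, -0.0], [0.001, -0.0, -1.0]]
force: [0.3, 0.5, -1.7]
gripper_width: 0.0213
grip_force: 58.8
```

Call:
{"method": "jog_arm", "body": {
  "motion": [
    [[0, -0.015, 0.2], 0, 0],
    [[0, -0.015, 0.45], 0, 0],
    [[0, -0.015, 0.65], 0, 0],
    [[0, -0.015, 0.74], 0, 0],
    [[0, -0.015, 0.78], 0, 0],
    [[0, -0.015, 0.78], 0, 0],
    [[0, -0.015, 0.78], 0, 0]
  ]
}}

```text
time: 30.3
tool_pos: [0.6118, 0.2735, 0.0212]
tcp_rot: [[-1.0, 0.0, 0.002], [0.0, 1.0, 0.001], [-0.002, 0.001, -1.0]]
force: [0.1, 0.7, 0.1]
gripper_width: 0.0215
grip_force: 58.8
```

Call:
{"method": "jog_arm", "body": {
  "motion": [
    [[0, 0, 0.01], 0, 0],
    [[0, 0, 0.02], 0, 0],
    [[0, 0, 0.025], 0, 0],
    [[0, 0, 0.025], 0, 0],
    [[0, 0, 0.025], 0, 0]
  ]
}}

```text
time: 30.92
tool_pos: [0.6109, 0.2732, 0.0176]
tcp_rot: [[-1.0, 0.0, -0.0], [0.0, 1.0, 0.0], [0.0, 0.0, -1.0]]
force: [-0.1, -0.3, -1.0]
gripper_width: 0.0213
grip_force: 58.8
```

Call:
{"method": "jog_arm", "body": {
  "motion": [
    [[0, 0, 0.01], 0, 0],
    [[0, 0, 0.02], 0, 0],
    [[0, 0, 0.03], 0, 0],
    [[0, 0, 0.03], 0, 0],
    [[0, 0, 0.03], 0, 0]
  ]
}}

```text
time: 31.55
tool_pos: [0.6109, 0.2732, 0.0145]
tcp_rot: [[-1.0, 0.0, -0.0], [0.0, 1.0, 0.0], [0.0, 0.0, -1.0]]
force: [-1.3, 0.2, -0.9]
gripper_width: 0.0213
grip_force: 59.0
```

Call:
{"method": "jog_arm", "body": {
  "motion": [
    [[0, 0, 0.005], 0, 0],
    [[0, 0, 0.01], 0, 0],
    [[0, 0, 0.01], 0, 0],
    [[0, 0, 0.01], 0, 0]
  ]
}}

```text
time: 32.05
tool_pos: [0.6112, 0.2732, 0.0145]
tcp_rot: [[-1.0, 0.0, 0.001], [0.0, 1.0, 0.0], [-0.001, 0.0, -1.0]]
force: [-0.7, -1.7, 5.5]
gripper_width: 0.0214
grip_force: 59.3
```

Call:
{"method": "jog_arm", "body": {
  "motion": [
    [[0, 0, 0], 0, 0.35],
    [[0, 0, 0], 0, 0.45],
    [[0, 0, 0], 0, 0.55],
    [[0, 0, 0], 0, 0.55],
    [[0, 0, 0], 0, 0.55],
    [[0, 0, -0.3], 0, 0.55],
    [[0, 0, -0.7], 0, 0.55],
    [[0, 0, -1], 0, 0.55]
  ]
}}

```text
time: 33.05
tool_pos: [0.6115, 0.2734, 0.1154]
tcp_rot: [[-1.0, 0.0, 0.001], [0.0, 1.0, 0.001], [-0.001, 0.001, -1.0]]
force: [0.2, -0.4, -0.2]
gripper_width: 0.0471
grip_force: 0.0
```

Call:
{"method": "jog_arm", "body": {
  "motion": [
    [[0.3, -0.3, 0], 0, 0.55],
    [[0.65, -0.6, 0], 0, 0.55],
    [[1, -1, 0], 0, 0.55],
    [[1, -1, 0], 0, 0.55]
  ]
}}

```text
time: 33.55
tool_pos: [0.5073, 0.1709, 0.1125]
tcp_rot: [[-1.0, 0.002, -0.003], [0.002, 1.0, -0.001], [0.003, -0.001, -1.0]]
force: [-0.3, 0.5, 0.1]
gripper_width: 0.0469
grip_force: 0.0
```

Call:
{"method": "jog_arm", "body": {
  "motion": [
    [[0.28, 0, 0], 0, 0.55],
    [[0.28, 0, 0], 0, 0.55],
    [[0.28, 0, 0], 0, 0.55],
    [[0.28, 0, 0], 0, 0.55]
  ]
}}

```text
time: 34.05
tool_pos: [0.4841, 0.1737, 0.1139]
tcp_rot: [[-1.0, 0.0, 0.001], [0.0, 1.0, 0.0], [-0.001, 0.0, -1.0]]
force: [-0.4, -0.0, 0.2]
gripper_width: 0.047
grip_force: 0.0
```

```bash
python3 - <<'E'
from h import *
im=viewer.read_camera('scene'); cv2.imwrite("pics/c5.png",cv2.resize(im[120:300,280:500,::-1],(770,630)[0:1]+(600,)))
ct,_=blob(masks(im),(369,214)); a,c=azim('scene',ct); s=read_state()['tool_pos']; print(s,ct.min(0),ct.max(0),np.degrees(a),np.degrees(np.arctan2(.1725-c[1],.4833-c[0])))
E
```

```text
[0.48389056 0.17353792 0.11371958] [364 201] [374 225] 148.67621332961667 148.65502713796914
```

View pics/c5.png

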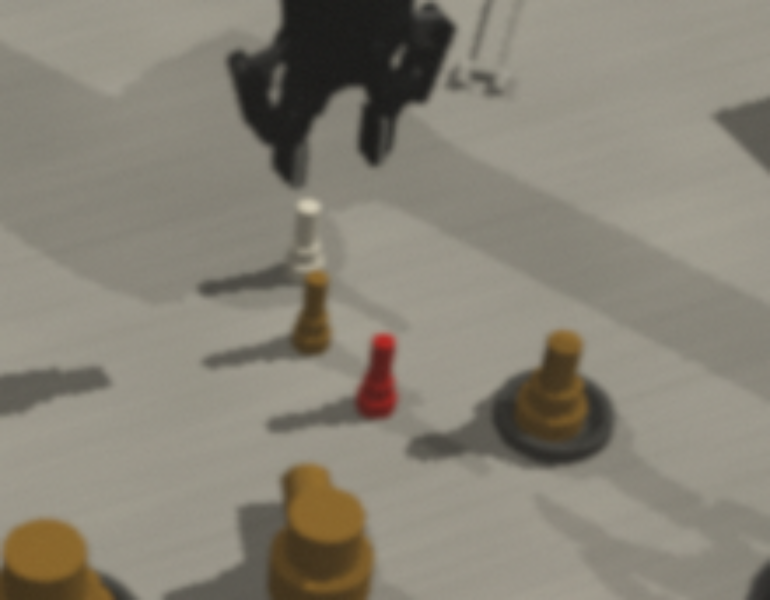

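core_m stands in its saucer (crop (553,400)). The gripper is above core_s (crop (312,320)), with the white and red look-alikes behind and in front of it.

Call:
{"method": "jog_arm", "body": {
  "motion": [
    [[0.005, -0.01, 0.25], 0, 0.55],
    [[0.005, -0.01, 0.5], 0, 0.55],
    [[0.005, -0.01, 0.75], 0, 0.55],
    [[0.005, -0.01, 0.75], 0, 0.55],
    [[0.005, -0.01, 0.75], 0, 0.55]
  ]
}}

```text
time: 34.72
tool_pos: [0.4833, 0.1725, 0.0393]
tcp_rot: [[-1.0, 0.0, 0.001], [0.0, 1.0, 0.0], [-0.001, 0.0, -1.0]]
force: [0.2, -0.4, 0.7]
gripper_width: 0.0472
grip_force: 0.0
```

Call:
{"method": "jog_arm", "body": {
  "motion": [
    [[0, 0, 0.12], 0, 0.55],
    [[0, 0, 0.25], 0, 0.55],
    [[0, 0, 0.36], 0, 0.55],
    [[0, 0, 0.36], 0, 0.55],
    [[0, 0, 0.36], 0, 0.55]
  ]
}}

```text
time: 35.35
tool_pos: [0.4824, 0.1723, 0.0025]
tcp_rot: [[-1.0, 0.0, -0.0], [0.0, 1.0, -0.0], [0.0, -0.0, -1.0]]
force: [0.8, 1.2, 0.0]
gripper_width: 0.0473
grip_force: 0.0
```

Call:
{"method": "jog_arm", "body": {
  "motion": [
    [[0, 0, 0], 0, 0.45],
    [[0, 0, 0], 0, 0.36],
    [[0, 0, 0], 0, 0.28],
    [[0, 0, 0], 0, 0.22],
    [[0, 0, 0], 0, 0.17],
    [[0, 0, 0], 0, 0.1],
    [[0, 0, 0], 0, 0],
    [[0, 0, 0], 0, 0]
  ]
}}

```text
time: 36.35
tool_pos: [0.4827, 0.1723, 0.0028]
tcp_rot: [[-1.0, 0.0, 0.0], [0.0, 1.0, 0.0], [-0.0, 0.0, -1.0]]
force: [-1.5, -0.1, 2.0]
gripper_width: 0.0128
grip_force: 58.5
```

Call:
{"method": "jog_arm", "body": {
  "motion": [
    [[0, 0, 0], 0, 0],
    [[0, 0, -0.05], 0, 0],
    [[0, 0, -0.15], 0, 0],
    [[0, 0, -0.4], 0, 0],
    [[0, 0, -0.7], 0, 0],
    [[0, 0, -1], 0, 0],
    [[0, 0, -1], 0, 0],
    [[0, 0, -1], 0, 0]
  ]
}}

```text
time: 37.35
tool_pos: [0.4818, 0.1721, 0.1021]
tcp_rot: [[-1.0, 0.0, -0.001], [0.0, 1.0, -0.0], [0.001, -0.0, -1.0]]
force: [-0.4, 0.2, 0.4]
gripper_width: 0.0128
grip_force: 58.5
```

```bash
python3 - <<'E'
from h import *
im=viewer.read_camera('scene'); cv2.imwrite("pics/c6.png",cv2.resize(im[100:260,290:450,::-1],(560,560)))
E
```

```text
(no output)
```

View pics/c6.png

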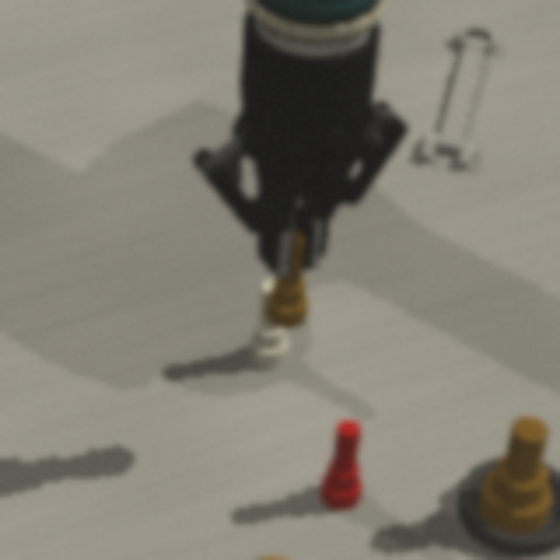

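The core hangs upright in the grip. I'm raising it further before crossing above core_l.

Call:
{"method": "jog_arm", "body": {
  "motion": [
    [[0, -0.2, -0.2], 0, 0],
    [[0, -0.6, -0.4], 0, 0],
    [[0, -1, -0.5], 0, 0]
  ]
}}

```text
time: 37.78
tool_pos: [0.4818, 0.0714, 0.152]
tcp_rot: [[-1.0, -0.001, -0.001], [-0.001, 1.0, -0.0], [0.001, -0.0, -1.0]]
force: [0.3, 0.6, -0.8]
gripper_width: 0.0124
grip_force: 58.6
```

Call:
{"method": "jog_arm", "body": {
  "motion": [
    [[0, -0.4, 0], 0, 0],
    [[0, -0.8, 0], 0, 0],
    [[0, -1, 0], 0, 0]
  ]
}}

```text
time: 38.15
tool_pos: [0.4809, -0.0295, 0.1508]
tcp_rot: [[-1.0, 0.002, -0.003], [0.002, 1.0, -0.0], [0.003, -0.0, -1.0]]
force: [0.2, 0.4, 0.2]
gripper_width: 0.0131
grip_force: 58.6
```

Call:
{"method": "jog_arm", "body": {
  "motion": [
    [[0, -0.4, 0], 0, 0],
    [[0, -0.8, 0], 0, 0],
    [[0, -1, 0], 0, 0]
  ]
}}

```text
time: 38.52
tool_pos: [0.4809, -0.1292, 0.1507]
tcp_rot: [[-1.0, 0.002, -0.003], [0.002, 1.0, 0.001], [0.003, 0.001, -1.0]]
force: [1.4, 0.8, 0.2]
gripper_width: 0.0126
grip_force: 58.6
```

Call:
{"method": "jog_arm", "body": {
  "motion": [
    [[0, -0.4, 0], 0, 0],
    [[0, -0.8, 0], 0, 0],
    [[0, -1, 0], 0, 0]
  ]
}}

```text
time: 38.9
tool_pos: [0.4811, -0.2289, 0.1508]
tcp_rot: [[-1.0, 0.002, -0.003], [0.002, 1.0, 0.001], [0.003, 0.001, -1.0]]
force: [0.4, 0.3, -1.3]
gripper_width: 0.0129
grip_force: 58.7
```

Call:
{"method": "jog_arm", "body": {
  "motion": [
    [[0, -0.4, 0], 0, 0],
    [[0, -0.8, 0], 0, 0],
    [[-0.2, -1, 0], 0, 0]
  ]
}}

```text
time: 39.28
tool_pos: [0.5009, -0.3288, 0.1512]
tcp_rot: [[-1.0, 0.002, -0.002], [0.002, 1.0, 0.001], [0.002, 0.001, -1.0]]
force: [1.2, -0.1, -0.2]
gripper_width: 0.0128
grip_force: 58.7
```

Call:
{"method": "jog_arm", "body": {
  "motion": [
    [[0, -0.4, 0], 0, 0],
    [[0, -0.8, 0], 0, 0],
    [[-0.1, -1, 0], 0, 0],
    [[-0.1, -1, 0], 0, 0],
    [[-0.1, -1, 0], 0, 0],
    [[-0.1, -1, 0], 0, 0]
  ]
}}

```text
time: 40.02
tool_pos: [0.5119, -0.4265, 0.1522]
tcp_rot: [[-1.0, -0.001, -0.001], [-0.001, 1.0, 0.001], [0.001, 0.001, -1.0]]
force: [-0.1, 0.2, -1.0]
gripper_width: 0.0127
grip_force: 58.7
```

Call:
{"method": "jog_arm", "body": {
  "motion": [
    [[0, -0.01, 0.2], 0, 0],
    [[0, -0.01, 0.5], 0, 0],
    [[0, -0.01, 0.8], 0, 0],
    [[0, -0.01, 1], 0, 0],
    [[0, -0.01, 1], 0, 0],
    [[0, -0.01, 1], 0, 0]
  ]
}}

```text
time: 40.78
tool_pos: [0.5128, -0.4293, 0.0535]
tcp_rot: [[-1.0, 0.0, 0.001], [0.0, 1.0, -0.001], [-0.001, -0.001, -1.0]]
force: [-0.2, -0.5, 0.9]
gripper_width: 0.0127
grip_force: 58.7
```

```bash
python3 - <<'E'
from h import *
im=viewer.read_camera('scene'); cv2.imwrite("pics/c7.png",cv2.resize(im[230:350,50:190,::-1],(700,600)))
s=read_state(); print(s['tool_pos'],s['qpos'][5])
E
```

```text
[ 0.51315722 -0.42961304  0.05408979] -132.0509621250538
```

View pics/c7.png

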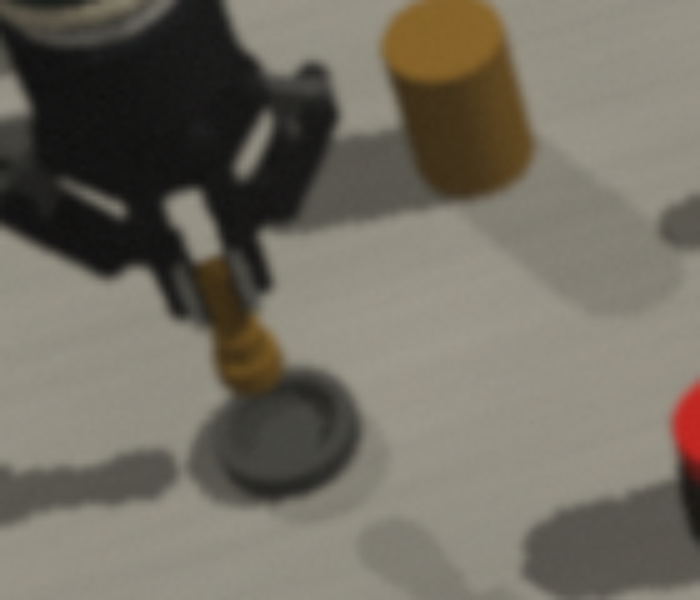

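The core is upright above the small saucer (crop (290,430)) and in line with it. Lowering.

Call:
{"method": "jog_arm", "body": {
  "motion": [
    [[0, 0.012, 0.15], 0, 0],
    [[0, 0.012, 0.28], 0, 0],
    [[0, 0.012, 0.36], 0, 0],
    [[0, 0.012, 0.4], 0, 0],
    [[0, 0.012, 0.4], 0, 0],
    [[0, 0.012, 0.4], 0, 0]
  ]
}}

```text
time: 41.58
tool_pos: [0.5125, -0.4279, 0.013]
tcp_rot: [[-1.0, 0.0, 0.001], [0.0, 1.0, -0.0], [-0.001, -0.0, -1.0]]
force: [-0.0, 0.1, -0.1]
gripper_width: 0.0126
grip_force: 58.7
```

Call:
{"method": "jog_arm", "body": {
  "motion": [
    [[0, 0, 0.01], 0, 0],
    [[0, 0, 0.02], 0, 0],
    [[0, 0, 0.03], 0, 0],
    [[0, 0, 0.035], 0, 0],
    [[0, 0, 0.035], 0, 0],
    [[0, 0, 0.035], 0, 0]
  ]
}}

```text
time: 42.32
tool_pos: [0.5122, -0.4276, 0.0091]
tcp_rot: [[-1.0, 0.0, 0.0], [0.0, 1.0, -0.0], [-0.0, -0.0, -1.0]]
force: [0.3, 0.2, -0.6]
gripper_width: 0.0129
grip_force: 58.7
```

Call:
{"method": "jog_arm", "body": {
  "motion": [
    [[0, 0, 0.005], 0, 0],
    [[0, 0, 0.01], 0, 0],
    [[0, 0, 0.01], 0, 0],
    [[0, 0, 0.01], 0, 0]
  ]
}}

```text
time: 42.82
tool_pos: [0.5124, -0.4277, 0.0089]
tcp_rot: [[-1.0, 0.0, 0.001], [0.0, 1.0, -0.0], [-0.001, -0.0, -1.0]]
force: [-1.5, 1.7, 6.3]
gripper_width: 0.0128
grip_force: 59.1
```

Call:
{"method": "jog_arm", "body": {
  "motion": [
    [[0, 0, 0], 0, 0.25],
    [[0, 0, 0], 0, 0.35],
    [[0, 0, 0], 0, 0.5],
    [[0, 0, 0], 0, 0.5],
    [[0, 0, 0], 0, 0.5],
    [[0, 0, -0.3], 0, 0.5],
    [[0, 0, -0.7], 0, 0.5],
    [[0, 0, -1], 0, 0.5]
  ]
}}

```text
time: 43.82
tool_pos: [0.5126, -0.428, 0.1099]
tcp_rot: [[-1.0, 0.0, 0.001], [0.0, 1.0, -0.001], [-0.001, -0.001, -1.0]]
force: [-0.1, 0.1, 0.3]
gripper_width: 0.0424
grip_force: 0.0
```

Call:
{"method": "jog_arm", "body": {
  "motion": [
    [[0, 0, -0.3], 0, 0.5],
    [[0, 0, -0.6], 0, 0.5],
    [[0, 0, -0.6], 0, 0.5],
    [[0, 0, -0.6], 0, 0.5]
  ]
}}

```text
time: 44.32
tool_pos: [0.5118, -0.4272, 0.1672]
tcp_rot: [[-1.0, 0.0, -0.001], [0.0, 1.0, 0.001], [0.001, 0.001, -1.0]]
force: [0.3, -0.0, 0.1]
gripper_width: 0.0424
grip_force: 0.0
```

```bash
python3 - <<'E'
from h import *
im=viewer.read_camera('scene'); cv2.imwrite("pics/c8.png",im[:,:,::-1])
M=masks(im)
for k,s,t in(('xl',(294,308),(.651,-.082)),('l',(230,258),(.4805,-.1525)),('m',(438,240),(.6103,.2737)),('s',(107,310),(.5123,-.4277))):
    ct,st=blob(M,s); a,c=azim('scene',ct); R,_=CORES[k]; u=np.array([np.cos(a),np.sin(a)])
    top=np.array([t[0],t[1],.006+CORES[k][1][-1][1]]); print(k,'lateral off',np.array([-u[1],u[0]])@(np.array(t)-c[:2]), 'rows',ct[:,1].min(),ct[:,1].max(),'expected top/foot centre',proj('scene',[top,[t[0],t[1],.006]]).round())
E
```

```text
xl lateral off -0.0005700814435192214 rows 276 329 expected top/foot centre [[292. 283.]
 [294. 312.]]
l lateral off -0.0009445404409332558 rows 233 274 expected top/foot centre [[228. 237.]
 [231. 264.]]
m lateral off -0.0004920221807641623 rows 219 252 expected top/foot centre [[442. 222.]
 [437. 245.]]
s lateral off -0.0010338441968327922 rows 296 322 expected top/foot centre [[ 99. 297.]
 [107. 317.]]
```

View pics/c8.png

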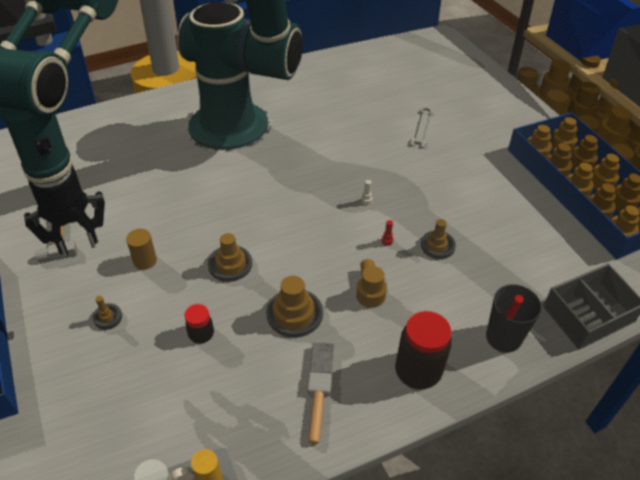

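All four cores stand upright and centred in their saucers: xl (294,308), l (230,258), m (438,240) and s (105,313). Nothing else has moved and the gripper is clear, so I'm handing in.

```bash
python3 -c "from rig import ticket; print(ticket.finish_job())"
```

```text
the job is handed in; nothing more can be done
None
```

The four stepped cores are standing upright in their matching saucers, placed largest to smallest; everything has been let go and the job is handed in after about 44 s (no verdict was shown).

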